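# Find the concealed catch of the drug case

### The job

Open the locked drug case: with closed fingertips, feel lightly over the six flush white pads on its flat top panel until you find the one that gives, press that one fully in so that the lid springs open by itself, then let go and leave the lid standing open. Only touch and press: pick up nothing, and leave everything else on the table where it is.

Things in the scene. Friction and masses are not known exactly. Their poses are not given: they have to be found in the camera images.
- case: The drug case, fixed to the table: blue box 170 mm wide (y), 208 mm deep (x), 70 mm high. The half nearer the robot is topped by a level grey panel (116 mm along x), the half beyond by a white lid with a green cross (92 mm along x), tops level. Origin: on the table, under the line where panel and lid meet, mid-width. Axes: x horizontal from panel to lid, y along the width, z up.
- panel (a point): Centre of the panel on its upper surface, 70 mm above the table; axes as case. Six white pads, all alike, 42 mm square in 44 mm square openings, tops 1.5 mm below the panel's surface, centres at x = -26 and +26 mm, y = -52, 0 and +52 mm from here. Five are rigid blanks (may be touched freely); one, drawn anew each time, is the catch. Closed fingertips fit in, centred and square.
- catch (a joint): Travel of the live pad in m: 0 at rest, 0.006 fully in. It sinks straight down against a spring (2 N to start, 5 N at the bottom), frees the lid at about 0.0045 and comes back up when let go.
- lid (a joint): Angle of the lid in rad: 0 shut and latched, about 1.4 standing open. The lid (90 x 170 mm, 8 mm thick) is hinged along the edge of the case farthest from the panel; once freed, its spring swings the near edge up and away from the panel in about half a second and holds it open.
- vial: bystander, loose: amber glass vial with blue cap, 28 mm across, 55 mm tall, standing beside the case; origin at the centre of its underside
- saline: bystander, loose: clear bottle with orange cap, 50 mm across, 100 mm tall, standing beside the case; origin at the centre of its underside
- cap: bystander, loose: small purple cap, 24 mm across, 22 mm tall; origin at the centre of its underside
- tape: bystander, loose: white roll of tape lying flat, 64 mm across, 25 mm tall; origin at the centre of its underside
- tray: bystander, loose: loose white tray, 160 x 240 x 55 mm, off to the left; origin at the centre of its underside
- syringe: bystander, loose: capped syringe about 135 mm long, lying in the white tray; origin at the centre of its underside
- swabs: bystander, loose: green box 60 x 100 x 50 mm, off to the right; origin at the centre of its underside

How it is judged:
By the outcome, as a careful person would: the job done as asked, in the order asked, and still so for the second after the job is handed in, with the robot touching nothing.
It also fails if it takes over 64 s, if anything falls off the work surface, if the arm or the gripper's body presses on something with over 40 N, if the wrist force passes 120 N, or if a joint passes its speed limit or range.

### The arm

A 6-joint arm with a two-finger parallel gripper is mounted at the origin on the work surface. World frame = base frame: x ahead of the robot, y to its left, z up, the work surface at z = 0. Lengths are in m, angles in rad, forces in N, time in s.
With the tool pointing down it reaches from about 0.325 to 0.75 m from the base axis. Payload 7.6 kg.
Tool frame: the origin (TCP) lies midway between the tips of the shut fingers; the grasp point (between the pads) lies 19 mm behind it (manip.hold_point_z is the distance from the TCP to the grasp point, in m); z points along the fingers, y is the line along which they close (so a half turn about z gives the same grasp; the last joint's range is limited). The gripper opens to 85 mm and grips with 20 to 120 N. Pads are 22 mm wide; open, the fingers measure 114 mm over their backs; the gripper's body (76 mm by 85 mm) begins 54 mm behind the grasp point. The pads swing forward as they close: fully open they stand 13 mm farther back than shut.
Start: joints at [-1.311, 0.052, 1.401, -0, 1.689, -0.07], TCP at [0.17, -0.497, 0.231] pointing down, gripper open.
Joint ranges: [-2.9, 2.9], [-0.91, 2.17], [0.12, 2.37], [-1.06, 4.2], [0.26, 2.73], [-2.93, 2.93]. Speed limits (rad/s): [2.57, 2.57, 3.01, 3.14, 3.14, 3.14].

### API

Orientations are given as a 3x3 rotation matrix whose columns are the frame's x, y, z axes.
In Python, from plant import manip gives the robot as it stands.
- The arm moves only by the tool send_rows, never from a script. Its argument "rows" is a list of rows, each a list of 7 numbers: the shift along the tool's x, y, z in mm, then the turn, a rotation vector about the tool's x, y, z in degrees, then the closure, from -1 (fully open) to 1 (shut), so that 0 is half open. In form: [[tx, ty, tz, ax, ay, az, claw], ...]. A call has 1 to 20 rows; each row is the pose to reach, as a shift and turn from the pose commanded when the call began, along the tool's axes at that moment; what a row does not reach only later rows make up. A row lasts 1/8 s, in which the tool goes at most 62.5 mm and 10.7 degrees, less where a joint would pass 70% of its speed; a pose out of reach is approached as far as the arm can. A call with a gripper value outside its range is refused whole. The fingers move at their own pace and stop on an object; the grip force is fixed at half the most. Time passes only in rows, so rows that repeat a pose let the fingers close. It gives the time, the measured TCP pose, the force, the opening and the grip force at its end, in the units of the state.
- manip.observe(): the state, without advancing time (a new reading comes with each control period).
- manip.grab_frame(name): name is "side" or "top"; returns the picture (420x560x3 uint8, red, green, blue); there is no depth.
- manip.get_calibration(name): a dict with "fx", "fy", "cx", "cy" (pixels), "view" (4x4, takes a point from world to camera coordinates). Camera axes: x right, y down, z forward; pixel columns grow to the right and rows downward; lengths in m; the calibration is good to about 2 mm. A picture is of the moment at which its call begins. get_calibration takes no time and is no camera call.
- manip.close_job(): hands the job in; it is judged then, once.
The state is a dict: "clock": time; "q": joint angles; "joint_velocities": joint speeds; "tau": joint torques, N m; "tool_pos": TCP position; "eef_rot": TCP orientation; "contact_force": force on the tool from outside, world axes, zero at the start; "moment": the same for the moment, N m; "opening": finger opening in m; "grip_force": force on a finger pad.
Only numpy, scipy, OpenCV 4.12 (cv2) and the standard library are available. Lean on these libraries where they do the work, as an engineer would, in place of code of your own. Each camera call takes 0.05 s, during which the arm holds its last target. There are 200 camera calls.

## Working session

There is one attempt and no reset: what is moved stays moved. The work goes in short steps, Python scripts to look and compute and a tool call to move; the robot and the scene stay as the last step left them, time stands still between calls to the robot, and variables do not carry over. Pictures are saved under pics/ and viewed, at most 10 in all, crops included, and the job is handed in when it is done.

Besides the shell and the picture viewer there is one more tool, called after "Call:" in YAML: its name, and indented under it one key for each argument. send_rows: Moves the arm, as the interface text tells. Its arguments: {"type":"object","properties":{"rows":{"type":"array"}},"required":["rows"]}

```bash
mkdir -p pics; python3 - <<'E'
from plant import manip
import cv2
for n in("top","side"):
    cv2.imwrite(f"pics/{n}0.png",manip.grab_frame(n)[:,:,::-1]); c=manip.get_calibration(n); print({k:(v if k!="view" else v.round(3).tolist() if hasattr(v,'round') else v) for k,v in c.items()})
s=manip.observe();print(s["clock"],s["tool_pos"],s["eef_rot"],s["opening"])
E
```

```text
{'fx': 407.59083798940446, 'fy': 407.59083798940446, 'cx': 278.7887218426138, 'cy': 204.45425416504156, 'view': [[-0.001, -1.0, -0.003, 0.03], [-0.987, 0.001, -0.161, 0.55], [0.161, 0.003, -0.987, 1.236], [0.0, 0.0, 0.0, 1.0]]}
{'fx': 381.4973088418311, 'fy': 381.4973088418311, 'cx': 280.45866523048085, 'cy': 213.80924454329264, 'view': [[-0.866, -0.501, 0.012, 0.501], [-0.294, 0.487, -0.822, 0.228], [0.406, -0.715, -0.569, 0.897], [0.0, 0.0, 0.0, 1.0]]}
0.1 [ 0.16998258 -0.49644811  0.23054914] [[ 9.46096694e-01  3.23884131e-01 -3.38587376e-04]
 [ 3.23884285e-01 -9.46095720e-01  1.36360511e-03]
 [ 1.21313988e-04 -1.39976542e-03 -9.99999013e-01]] 0.08536876115997719
```

View pics/top0.png

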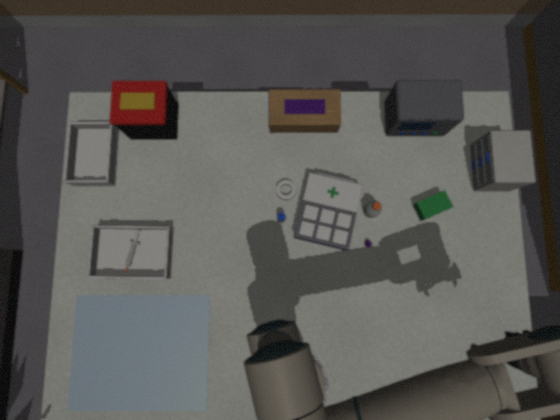

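View pics/side0.png

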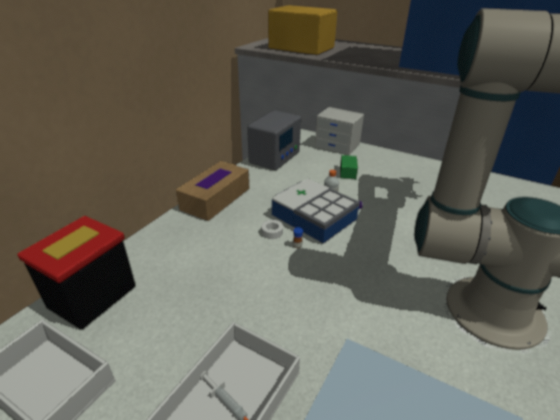

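The top view shows the case at about columns 295-362, rows 169-248, slightly rotated. The six pads span columns 303-355, rows 205-240. The saline is right of the case at (373,207), the vial left at (281,215) and the cap at (368,243). The side view agrees with this. Next I measure the pads.

```bash
cat > h.py <<'E'
from plant import manip
import cv2, numpy as np
def ray(n,u,v,z):
    c=manip.get_calibration(n);V=np.array(c["view"]);R,t=V[:3,:3],V[:3,3]
    o=-R.T@t; d=R.T@np.array([(u-c["cx"])/c["fx"],(v-c["cy"])/c["fy"],1]); return o+d*(z-o[2])/d[2]
E
python3 - <<'E'
from h import *
im=cv2.imread("pics/top0.png"); x0,y0=285,160
cr=im[y0:260,x0:385]; g=cv2.cvtColor(cr,cv2.COLOR_BGR2GRAY)
S=6; G=cv2.resize(g,None,fx=S,fy=S,interpolation=cv2.INTER_CUBIC)
T=cv2.adaptiveThreshold(G,255,cv2.ADAPTIVE_THRESH_MEAN_C,cv2.THRESH_BINARY,121,4)
T=cv2.erode(T,np.ones((7,7)))
n,l,st,ce=cv2.connectedComponentsWithStats(T,connectivity=4)
big=cv2.resize(cr,None,fx=S,fy=S,interpolation=cv2.INTER_CUBIC)
for i in range(1,n):
    if st[i,4]>800:
        u,v=(ce[i]+.5)/S-.5+[x0,y0]
        print(i,st[i,2:],u.round(1),v.round(1),ray("top",u,v,.0685).round(4)); cv2.circle(big,tuple(int(a) for a in ce[i]),3,(0,0,255),-1); cv2.putText(big,str(i),tuple(int(a)+5 for a in ce[i]),0,.6,(0,0,255),1)
cv2.imwrite("pics/crop.png",big)
E
```

```text
1 [   600    595 186626] 336.8 199.5 [ 0.5609 -0.1501  0.0685]
3 [  85   83 5157] 310.2 212.2 [ 0.5216 -0.0674  0.0685]
5 [  81   81 4906] 326.9 216.2 [ 0.5092 -0.1186  0.0685]
6 [  81   81 4951] 343.5 220.1 [ 0.497  -0.1693  0.0685]
7 [  85   86 5368] 306.5 228.6 [ 0.4709 -0.0555  0.0685]
8 [  84   85 5224] 323.2 232.7 [ 0.4584 -0.1064  0.0685]
9 [  84   86 5377] 340.0 236.8 [ 0.4458 -0.1572  0.0685]
12 [ 277   57 6705] 366.8 256.5 [ 0.3863 -0.2366  0.0685]
```

View pics/crop.png

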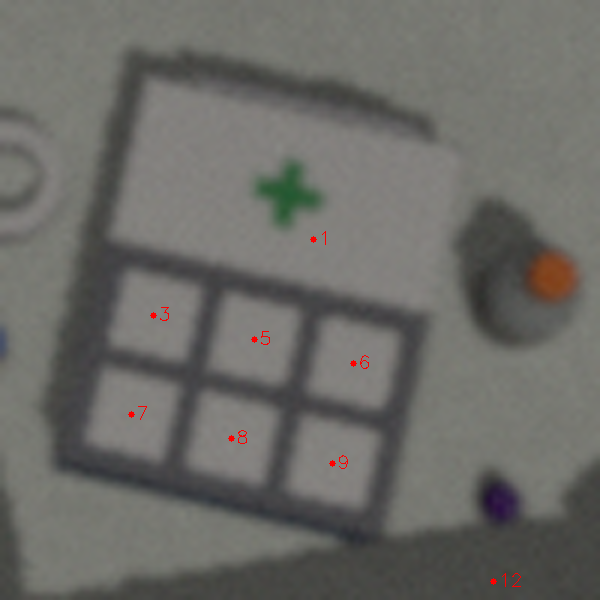

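All six pads are found with 52 mm spacing as specified, and the case yaw is about -13.5°. The grid centre is at (0.484, -0.112). I'll move over pad 8 (near middle) with the fingers shut.

Call:
send_rows:
  rows:
    - [40, -28, 0, 0, 0, 3, 1]
    - [90, -62, 0, 0, 0, 7, 1]
    - [140, -97, 0, 0, 0, 11, 1]
    - [190, -131, 0, 0, 0, 15, 1]
    - [240, -166, 0, 0, 0, 20, 1]
    - [290, -200, 0, 0, 0, 24, 1]
    - [340, -235, 0, 0, 0, 28, 1]
    - [380, -262, 0, 0, 0, 32.4, 1]
    - [399, -276, 20, 0, 0, 32.4, 1]
    - [399, -276, 50, 0, 0, 32.4, 1]
    - [399, -276, 80, 0, 0, 32.4, 1]
    - [399, -276, 110, 0, 0, 32.4, 1]
    - [399, -276, 120, 0, 0, 32.4, 1]
    - [399, -276, 120, 0, 0, 32.4, 1]
    - [399, -276, 120, 0, 0, 32.4, 1]

```text
clock: 1.98
tool_pos: [0.4589, -0.1066, 0.1127]
eef_rot: [[0.972, -0.234, 0.002], [-0.234, -0.972, -0.001], [0.002, 0.0, -1.0]]
contact_force: [-0.7, -0.1, 0.6]
opening: -0.0004
grip_force: 0.0
```

```bash
cat >> h.py <<'E'
C=np.array([.4838,-.1124]);X=np.array([.972,-.234]);X/=np.linalg.norm(X);Y=np.array([-X[1],X[0]])
def rep():
    s=manip.observe();R=np.array(s["eef_rot"]);p=np.array(s["tool_pos"])
    print("t",round(s["clock"],2),"p",p.round(4),"F",np.round(s["contact_force"],2),"open",round(s["opening"],4),"q",np.round(s["q"],2),"toolx",R[:,0].round(3),"z",R[:,2].round(4))
    print("case-frame from panel centre mm",((p[:2]-C)@X*1e3).round(1),((p[:2]-C)@Y*1e3).round(1))
E
python3 - <<'E'
from h import *
rep(); cv2.imwrite("pics/s1.png",cv2.resize(manip.grab_frame("side")[150:270,230:390],None,fx=5,fy=5,interpolation=cv2.INTER_CUBIC)[:,:,::-1])
E
```

```text
t 1.98 p [ 0.4589 -0.1066  0.1127] F [-0.68 -0.14  0.61] open -0.0004 q [-0.31 -0.03  1.72 -0.    1.45  1.5 ] toolx [ 0.972 -0.234  0.002] z [ 2.1e-03 -8.0e-04 -1.0e+00]
case-frame from panel centre mm -25.6 -0.2
```

View pics/s1.png

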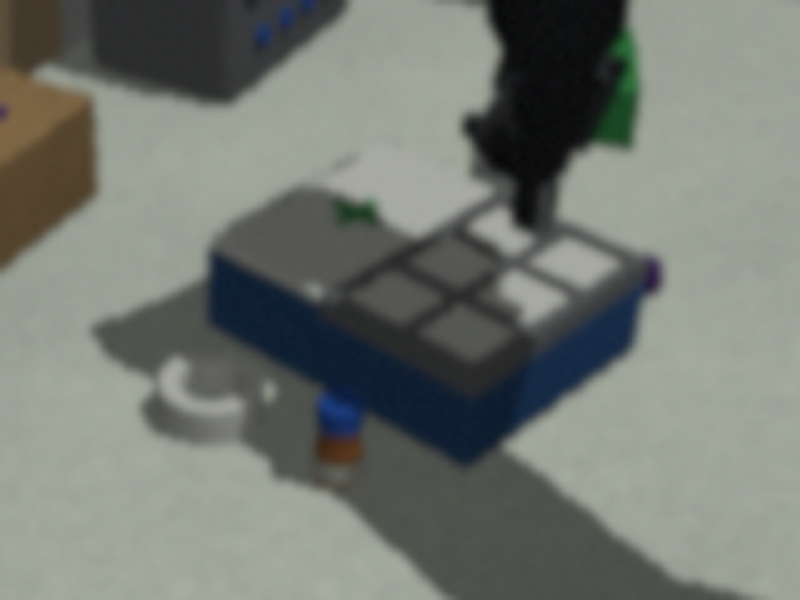

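The side view shows the shut fingertips standing over the middle of the near row, hanging above pad 8 (crop about (525,225) over the pad at (530,295)), with the lid shut. I'll go down to about 1 mm above the pad.

Call:
send_rows:
  rows:
    - [0, 0, 15, 0, 0, 0, 1]
    - [0, 0, 30, 0, 0, 0, 1]
    - [0, 0, 38, 0, 0, 0, 1]
    - [0, 0, 41, 0, 0, 0, 1]
    - [0, 0, 42, 0, 0, 0, 1]
    - [0, 0, 42, 0, 0, 0, 1]
    - [0, 0, 42, 0, 0, 0, 1]

```text
clock: 2.9
tool_pos: [0.4584, -0.1064, 0.0697]
eef_rot: [[0.972, -0.233, 0.001], [-0.233, -0.972, -0.0], [0.001, 0.0, -1.0]]
contact_force: [0.3, 1.3, -0.9]
opening: 0.0
grip_force: 0.0
```

Call:
send_rows:
  rows:
    - [0, 0, 0.5, 0, 0, 0, 1]
    - [0, 0, 1, 0, 0, 0, 1]
    - [0, 0, 1.5, 0, 0, 0, 1]
    - [0, 0, 1.5, 0, 0, 0, 1]

```text
clock: 3.4
tool_pos: [0.4583, -0.1064, 0.0686]
eef_rot: [[0.972, -0.233, 0.0], [-0.233, -0.972, -0.0], [0.0, 0.0, -1.0]]
contact_force: [-3.6, 0.6, 6.5]
opening: -0.0003
grip_force: 3.1
```

Call:
send_rows:
  rows:
    - [0, 0, 0.5, 0, 0, 0, 1]
    - [0, 0, 0.5, 0, 0, 0, 1]

```text
clock: 3.65
tool_pos: [0.4583, -0.1064, 0.0685]
eef_rot: [[0.972, -0.233, 0.0], [-0.233, -0.972, -0.0], [0.0, 0.0, -1.0]]
contact_force: [-5.3, 1.4, 10.7]
opening: 0.0002
grip_force: 5.0
```

Pad 8 is rigid (10 N without sinking). Next I probe pad 7 (+52 mm along case y).

Call:
send_rows:
  rows:
    - [0, 0, -10, 0, 0, 0, 1]
    - [0, -15, -12, 0, 0, 0, 1]
    - [0, -35, -12, 0, 0, 0, 1]
    - [0, -50, -12, 0, 0, 0, 1]
    - [0, -52, -12, 0, 0, 0, 1]
    - [0, -52, -10, 0, 0, 0, 1]
    - [0, -52, -5, 0, 0, 0, 1]
    - [0, -52, -3, 0, 0, 0, 1]
    - [0, -52, -2, 0, 0, 0, 1]
    - [0, -52, -1.5, 0, 0, 0, 1]
    - [0, -52, -1, 0, 0, 0, 1]
    - [0, -52, -0.5, 0, 0, 0, 1]
    - [0, -52, -0.5, 0, 0, 0, 1]

```text
clock: 5.28
tool_pos: [0.4704, -0.0559, 0.0685]
eef_rot: [[0.972, -0.233, 0.0], [-0.233, -0.972, -0.0], [0.0, 0.0, -1.0]]
contact_force: [-3.1, 0.1, 5.2]
opening: 0.0001
grip_force: 3.0
```

Pad 7 is rigid. Next is pad 3 (+52 mm along case x).

Call:
send_rows:
  rows:
    - [0, 0, -10, 0, 0, 0, 1]
    - [15, 0, -12, 0, 0, 0, 1]
    - [35, 0, -12, 0, 0, 0, 1]
    - [50, 0, -12, 0, 0, 0, 1]
    - [52, 0, -12, 0, 0, 0, 1]
    - [52, 0, -10, 0, 0, 0, 1]
    - [52, 0, -5, 0, 0, 0, 1]
    - [52, 0, -3, 0, 0, 0, 1]
    - [52, 0, -2, 0, 0, 0, 1]
    - [52, 0, -1, 0, 0, 0, 1]
    - [52, 0, -0.5, 0, 0, 0, 1]
    - [52, 0, 0, 0, 0, 0, 1]
    - [52, 0, 0, 0, 0, 0, 1]

```text
clock: 6.9
tool_pos: [0.5209, -0.068, 0.0685]
eef_rot: [[0.972, -0.233, 0.0], [-0.233, -0.972, -0.0], [0.0, 0.0, -1.0]]
contact_force: [-3.0, 0.7, 6.8]
opening: 0.0001
grip_force: 2.9
```

Pad 3 is rigid. Next is pad 5.

Call:
send_rows:
  rows:
    - [0, 0, -10, 0, 0, 0, 1]
    - [0, 15, -12, 0, 0, 0, 1]
    - [0, 35, -12, 0, 0, 0, 1]
    - [0, 50, -12, 0, 0, 0, 1]
    - [0, 52, -12, 0, 0, 0, 1]
    - [0, 52, -10, 0, 0, 0, 1]
    - [0, 52, -5, 0, 0, 0, 1]
    - [0, 52, -3, 0, 0, 0, 1]
    - [0, 52, -2, 0, 0, 0, 1]
    - [0, 52, -1, 0, 0, 0, 1]
    - [0, 52, -0.5, 0, 0, 0, 1]
    - [0, 52, 0, 0, 0, 0, 1]
    - [0, 52, 0, 0, 0, 0, 1]

```text
clock: 8.52
tool_pos: [0.5088, -0.1185, 0.068]
eef_rot: [[0.972, -0.233, 0.0], [-0.233, -0.972, 0.0], [0.0, -0.0, -1.0]]
contact_force: [-1.4, 1.2, 4.1]
opening: 0.0003
grip_force: 1.5
```

Pad 5 is lower with less force, so it is likely live. I'll press slightly more to confirm.

Call:
send_rows:
  rows:
    - [0, 0, 0.5, 0, 0, 0, 1]
    - [0, 0, 1, 0, 0, 0, 1]
    - [0, 0, 1, 0, 0, 0, 1]

```text
clock: 8.9
tool_pos: [0.5088, -0.1185, 0.0668]
eef_rot: [[0.972, -0.233, 0.0], [-0.233, -0.972, 0.0], [0.0, -0.0, -1.0]]
contact_force: [-1.4, 1.9, 2.6]
opening: 0.0004
grip_force: 1.7
```

It gives: it sinks at about 2.6 N. Now I press fully in.

Call:
send_rows:
  rows:
    - [0, 0, 1, 0, 0, 0, 1]
    - [0, 0, 2, 0, 0, 0, 1]
    - [0, 0, 3, 0, 0, 0, 1]
    - [0, 0, 4, 0, 0, 0, 1]
    - [0, 0, 4.5, 0, 0, 0, 1]
    - [0, 0, 5, 0, 0, 0, 1]
    - [0, 0, 5.5, 0, 0, 0, 1]
    - [0, 0, 5.5, 0, 0, 0, 1]

```text
clock: 9.9
tool_pos: [0.5089, -0.1186, 0.0624]
eef_rot: [[0.972, -0.234, 0.0], [-0.234, -0.972, -0.0], [0.0, 0.0, -1.0]]
contact_force: [-4.5, 3.9, 11.4]
opening: 0.0006
grip_force: 5.8
```

The pad is fully in. Let go: straight up, then back away from the lid.

Call:
send_rows:
  rows:
    - [0, 0, -3, 0, 0, 0, 1]
    - [0, 0, -8, 0, 0, 0, 1]
    - [-5, 0, -15, 0, 0, 0, 1]
    - [-15, 0, -30, 0, 0, 0, 1]
    - [-30, 0, -50, 0, 0, 0, 1]
    - [-50, 0, -75, 0, 0, 0, 1]
    - [-70, 0, -100, 0, 0, 0, 1]
    - [-90, 0, -120, 0, 0, 0, 1]
    - [-100, 0, -140, 0, 0, 0, 1]
    - [-100, 0, -150, 0, 0, 0, 1]
    - [-100, 0, -150, 0, 0, 0, 1]
    - [-100, 0, -150, 0, 0, 0, 1]

```text
clock: 11.4
tool_pos: [0.4114, -0.0952, 0.2102]
eef_rot: [[0.972, -0.234, -0.002], [-0.234, -0.972, 0.0], [-0.002, -0.0, -1.0]]
contact_force: [0.6, -0.4, 0.4]
opening: -0.0002
grip_force: 0.0
```

```bash
python3 - <<'E'
from h import *
rep(); cv2.imwrite("pics/s2.png",cv2.resize(manip.grab_frame("side")[120:270,220:420],None,fx=4,fy=4,interpolation=cv2.INTER_CUBIC)[:,:,::-1])
E
```

```text
t 11.4 p [ 0.4114 -0.0952  0.2102] F [ 0.6  -0.37  0.37] open -0.0002 q [-0.31 -0.24  1.71 -0.    1.67  1.49] toolx [ 0.972 -0.234 -0.002] z [-1.7e-03  4.0e-04 -1.0e+00]
case-frame from panel centre mm -74.4 -0.2
```

View pics/s2.png

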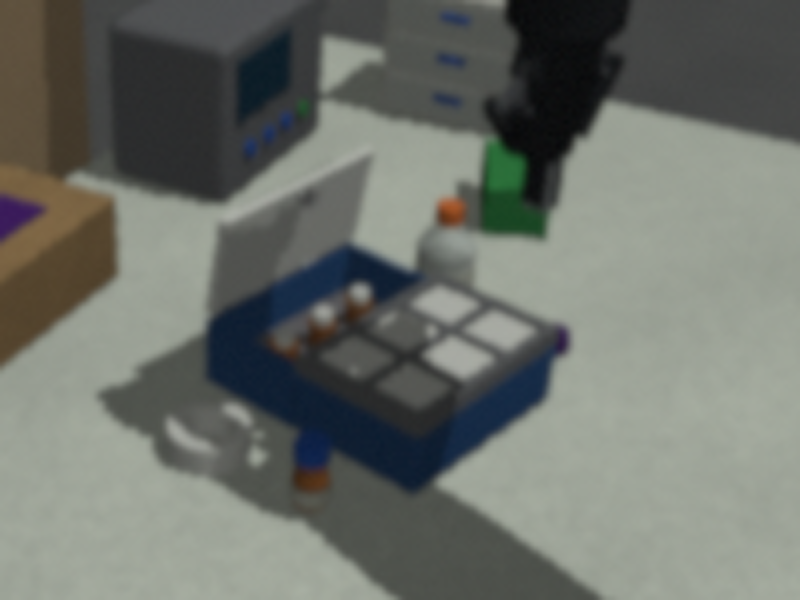

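The lid stands open (crop about (290,230)). The gripper is clear at (540,180), and the vial, bottle, cap, tape and swabs are undisturbed.

```bash
python3 -c "
from plant import manip
print(manip.close_job())"
```

```text
the job is handed in; nothing more can be done
None
```

The catch was the middle pad of the row next to the lid: I pressed it fully in, the lid sprang open and stayed standing open, the gripper backed clear, and the job is handed in at about 11.5 s.

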